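Change the cartridge of the countertop water filter

ROBOT

A 6-joint arm with a two-finger parallel gripper is mounted at the origin on the work surface. World frame = base frame: x ahead of the robot, y to its left, z up, the work surface at z = 0. Lengths are in m, angles in rad, forces in N, time in s.
With the tool pointing down it reaches from about 0.375 to 0.9 m from the base axis. Payload 3.1 kg.
Tool frame: the origin (TCP) lies midway between the tips of the shut fingers; the grasp point (between the pads) lies manip.grip_point_offset behind it (manip.grip_point_offset is the distance from the TCP to the grasp point, in m); z points along the fingers, y is the line along which they close (so a half turn about z gives the same grasp; the last joint's range is limited). The gripper opens to 85 mm and grips with 20 to 120 N. Pads are 22 mm wide; open, the fingers measure 114 mm over their backs; the gripper's body (76 mm by 85 mm) begins 54 mm behind the grasp point. The pads swing forward as they close: fully open they stand 13 mm farther back than shut.
Start: joints at [-1.514, 0.527, 1.433, -0, 1.181, -0.178], TCP at [0.145, -0.608, 0.201] pointing down, gripper open.
Joint ranges: [-3.08, 3.08], [-0.75, 2.2], [0.22, 2.44], [-1.43, 4.57], [0, 2.65], [-2.85, 2.85]. Speed limits (rad/s): [2.79, 2.79, 3.14, 3.14, 3.14, 3.14].

INTERFACE

Orientations are given as a unit quaternion [w, x, y, z].
In Python, from bench import manip, optics gives the robot as it stands.
- The arm moves only by the shell command python3 -m creep 'ROWS' [FORCE]. ROWS is JSON, a list that holds one entry, the list of rows, each a list of 7 numbers: the finger opening in mm, from 0 to 85.4, then the shift along the world's x, y, z each as a share of 0.1 m, from -1 to 1, then the turn, a rotation vector about the world's x, y, z each as a share of 120 degrees, from -1 to 1. A call has 1 to 5 rows; each row is the pose to reach, as a shift and turn from the pose commanded when the call began; what a row does not reach only later rows make up. A row lasts 1/12 s, in which the tool goes at most 41.7 mm and 7.16 degrees, less where a joint would pass 70% of its speed; a pose out of reach is approached as far as the arm can. A call with a number of a shift or a turn outside -1 to 1 is refused whole. A call with a gripper value outside its range is refused whole. The fingers move at their own pace and stop on an object; FORCE is the grip in N (left out, the last holds). Time passes only in rows, so rows that repeat a pose let the fingers close. It gives the time, the measured TCP pose, the force, the opening and the grip force at its end, in the units of the state.
- manip.sense(): the state, without advancing time (a new reading comes with each control period).
- optics.camera(name): name is "scene" or "top" or "wrist"; returns a dict with "image" (400x640x3 uint8, red, green, blue), "range_z" (400x640 float32, m along the optical axis (not along the pixel's ray), 0 where there is no reading), "fx", "fy", "cx", "cy" (pixels), "k1" (the pictures are not rectified: a ray, as slopes to the right and down, at radius r is drawn at 1 + k1 r^2 times it, then the intrinsics apply), "R" (3x3) and "t" (3): a world point X has camera coordinates R X + t; the wrist camera has in their place "T_tool_cam" (4x4, takes a point from camera to tool coordinates, whose origin is the TCP and whose axes are the flange's). Camera axes: x right, y down, z forward; pixel columns grow to the right and rows downward; lengths in m; the calibration is good to about 2 mm. A picture is of the moment at which its call begins: read the wrist's pose just before it.
- manip.job_done(): hands the job in; it is judged then, once.
The state is a dict: "clock": time; "qpos": joint angles; "joint_velocities": joint speeds; "joint_torque": joint torques, N m; "tool_pos": TCP position; "tcp_rot": TCP orientation; "contact_force": force on the tool from outside, world axes, zero at the start; "ft_torque": the same for the moment, N m; "gripper_width": opening from 0.0 (shut) to 1.0 (fully open); "finger_force": force on a finger pad.
Only numpy, scipy, OpenCV 4.12 (cv2) and the standard library are available. Lean on these libraries where they do the work, as an engineer would, in place of code of your own. Each camera call takes 0.05 s, during which the arm holds its last target. There are 200 camera calls.

TASK

Change the cartridge of the countertop water filter. First take the brown spent cartridge out of the drip tray and put it in the green recycling caddy; then set the new white and blue cartridge, open end down, over the steel spigot and press it firmly down, together with the orange collar, until it sits fully home, and let go. Leave everything else on the counter where it is.

Things in the scene. Friction and masses are not known exactly. Their poses are not given: they have to be found in the camera images.
- new_cartridge: New filter cartridge: white upright cylinder 52 mm in diameter and 82 mm high, blue cap on top and blue band near the foot, about 0.12 kg, standing on the counter on its open end. From below it has a bore 32 mm in diameter and 70 mm deep. Origin: centre of its underside; z up along its axis.
- spent_cartridge: Spent filter cartridge: same shape and size (52 mm diameter, 82 mm high, bore from below), tan-brown with a dark cap, about 0.15 kg, standing loose in the drip tray. Origin: centre of its underside; z up along its axis.
- filter: Countertop water filter, a low fixed unit 130 mm (x) by 260 mm (y) and 30 mm high. Its -y half is a white block that carries the spigot; its +y half is a grey open drip tray, inside 114 mm square, floor 8 mm and rim 30 mm above the counter. Two short pipe stubs point to its +x. Origin: centre of its underside on the counter; the spigot's axis is at y -65 mm, the tray's centre at y +65 mm.
- spigot_seat (a point): Point on the axis of the spigot, 36 mm above the counter, level with the top of a dark seat ring (56 mm outside diameter, 6 mm high) on the white block. A cartridge that is fully home has its underside at this height. The vertical steel spigot is 28 mm in diameter, its tip is 50 mm above this point, and its top 10 mm taper to 18 mm diameter. Same axes as the filter.
- drip_tray (a point): Centre of the drip tray's floor, 8 mm above the counter, on which the spent cartridge stands.
- collar (a joint): Orange collar, 42 mm in diameter and 6 mm thick, round the foot of the spigot. 0 (start): raised, its top 10 mm above spigot_seat; 0.010 m: fully down, its top level with that point. It slides stiffly (about 12 N to push down) and stays where it is left; a cartridge's own weight does not move it.
- caddy: Green open-topped recycling caddy, fixed to the counter, 160 mm square outside, 100 mm high, walls and floor 4 mm thick. Origin: centre of its underside on the counter; axes along its sides.
- moka: Bystander: aluminium stovetop coffee pot with black handle, 132 mm high (146 with its knob), 90 mm wide. Origin: centre of its underside.
- mug: Bystander: blue ceramic mug, 90 mm high, 80 mm wide, handle at its +y. Origin: centre of its underside.
- jar: Bystander: amber glass jar with wooden lid, 100 mm high, 70 mm wide. Origin: centre of its underside.
- soap: Bystander: green dish-soap bottle with white cap, 170 mm high, 64 mm wide. Origin: centre of its underside.
- salt: Bystander: white ceramic salt shaker, 66 mm high, 44 mm wide. Origin: centre of its underside.
- pepper: Bystander: dark wood pepper shaker, 66 mm high, 44 mm wide. Origin: centre of its underside.
- spoon: Bystander: wooden spoon lying flat, 200 mm long along its x axis, 20 mm thick at the handle. Origin: middle of its length, underside.
Mind the look-alikes: they are no part of the job. Leave any pink or turquoise look-alike of the new_cartridge alone.

How it is judged:
By the outcome, as a careful person would: the job done as asked, in the order asked, and still so for the second after the job is handed in, with the robot touching nothing.
It also fails if it takes over 58 s, if anything falls off the work surface, if the arm or the gripper's body presses on something with over 40 N, if the wrist force passes 120 N, or if a joint passes its speed limit or range.

## Working session

There is one attempt and no reset: what is moved stays moved. The work goes in short steps, Python scripts to look and compute and a shell command to move; the robot and the scene stay as the last step left them, time stands still between calls to the robot, and variables do not carry over. Pictures are saved under pics/ and viewed, at most 10 in all, crops included, and the job is handed in when it is done.

```bash
mkdir -p pics; ls; python3 - <<'E'
from bench import manip, optics
import cv2
print(manip.sense(), manip.grip_point_offset)
for n in ["scene","top"]:
    c=optics.camera(n); cv2.imwrite(f"pics/{n}0.png",c["image"][:,:,::-1]); print(n,{k:c[k] for k in c if k not in("image","range_z")}, (c["range_z"]>0).mean())
E
```

```text
pics
{'clock': 0.0, 'qpos': array([-1.51450940e+00,  5.28474477e-01,  1.43389351e+00,  3.26669142e-05,
        1.18139497e+00, -1.78462406e-01]), 'joint_velocities': array([-0.00050113, -0.00052677,  0.00127146,  0.00226338,  0.00016711,
       -0.0004045 ]), 'joint_torque': array([-1.15750994e-03, -4.42349374e+01, -1.78025490e+01, -2.80036629e-04,
        8.49187811e-03, -1.35878705e-05]), 'tool_pos': array([ 0.14539153, -0.60705769,  0.19953138]), 'tcp_rot': array([-1.08220434e-03,  9.93119642e-01,  1.17099102e-01,  8.13239367e-05]), 'contact_force': array([-1.06105098, -0.48112546, -0.4578435 ]), 'ft_torque': array([ 0.00754056, -0.0333988 , -0.01373134]), 'finger_force': 0.0, 'gripper_width': 0.9973378039908768} 0.0187
scene {'fx': 492.55254299424115, 'fy': 492.55254299424115, 'cx': 306.12313130703427, 'cy': 200.3989620981032, 'k1': -0.04343718985359404, 'R': array([[-3.58928645e-01,  9.33364852e-01,  5.30012011e-04],
       [ 7.58633045e-01,  2.92065639e-01, -5.82386096e-01],
       [-5.43733511e-01, -2.08632967e-01, -8.12912144e-01]]), 't': array([ 0.19932224, -0.38365833,  1.71640369])} 0.9956796875
top {'fx': 420.44945820032234, 'fy': 420.44945820032234, 'cx': 319.1770140356792, 'cy': 202.59015471871407, 'k1': 0.033623787173365546, 'R': array([[ 2.34454945e-02, -9.99715552e-01,  4.37306433e-03],
       [-9.77862324e-01, -2.38423489e-02, -2.07886551e-01],
       [ 2.07931683e-01,  5.97748162e-04, -9.78143168e-01]]), 't': array([-0.03528602,  0.58340498,  1.18619546])} 0.9958359375
```

View pics/scene0.png

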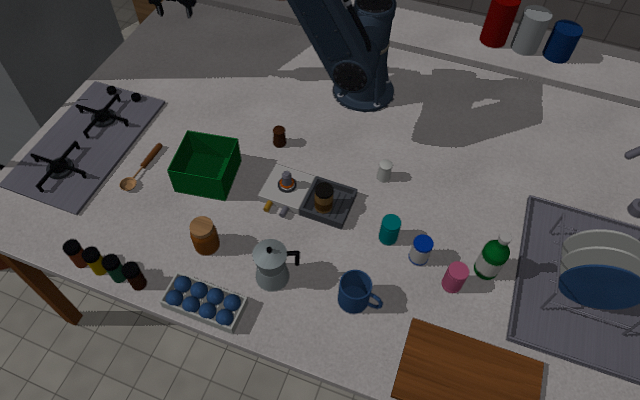

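View pics/top0.png

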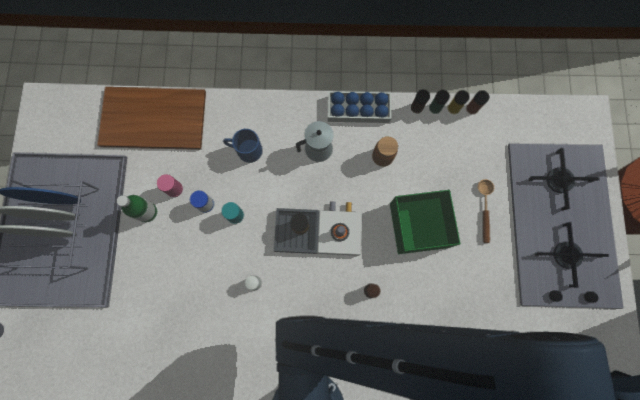

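```bash
cat > h.py <<'E'
import numpy as np, cv2
from bench import manip, optics
from scipy.spatial.transform import Rotation as Ro
def cam(n):
    s=manip.sense(); c=optics.camera(n)
    if n=="wrist":
        q=s["tcp_rot"]; T=np.eye(4); T[:3,:3]=Ro.from_quat([q[1],q[2],q[3],q[0]]).as_matrix(); T[:3,3]=s["tool_pos"]
        T=np.linalg.inv(T@c["T_tool_cam"]); c["R"],c["t"]=T[:3,:3],T[:3,3]
    return c
def ray(c,p):
    K=np.array([[c["fx"],0,c["cx"]],[0,c["fy"],c["cy"]],[0,0,1]])
    u=cv2.undistortPoints(np.array([[p]],float),K,np.array([c["k1"],0,0,0]))[0,0]
    d=c["R"].T@np.array([*u,1]); return -c["R"].T@c["t"], d/np.linalg.norm(d)
def onplane(c,p,z):
    o,d=ray(c,p); return o+d*(z-o[2])/d[2]
def tri(c1,p1,c2,p2):
    o1,d1=ray(c1,p1); o2,d2=ray(c2,p2)
    s=np.linalg.lstsq(np.c_[d1,-d2],o2-o1,rcond=None)[0]
    a,b=o1+s[0]*d1,o2+s[1]*d2; return (a+b)/2, np.linalg.norm(a-b)
def blob(c,box,lo,hi):
    "centroid, area and bounding box of largest HSV blob within box (x0,y0,x1,y1)"
    x0,y0,x1,y1=box; hsv=cv2.cvtColor(np.ascontiguousarray(c["image"][y0:y1,x0:x1]),cv2.COLOR_RGB2HSV)
    n,l,st,ce=cv2.connectedComponentsWithStats(cv2.inRange(hsv,lo,hi))
    i=1+st[1:,4].argmax(); return ce[i]+[x0,y0], st[i]+[x0,y0,0,0,0]
E
python3 - <<'E'
from h import *
s,t=cam("scene"),cam("top")
def cr(c,x,y,w,h,k): return cv2.resize(c["image"][y:y+h,x:x+w,::-1],None,fx=k,fy=k,interpolation=cv2.INTER_CUBIC)
a=np.hstack([cr(s,255,160,110,75,3.5),cr(s,370,200,110,75,3.5)])
b=np.hstack([cr(t,265,190,110,75,3.5),cr(t,150,170,110,75,3.5)])
im=np.vstack([a,b]); print(im.shape); cv2.imwrite("pics/crop1.png",im)
B=((100,150,60),(125,255,255))
b1,b2=blob(s,(405,228,440,270),*B),blob(t,(188,188,215,216),*B); print(b1,b2)
print(tri(s,b1[0],t,b2[0]))
E
```

```text
(524, 770, 3)
(array([422.95652174, 243.16304348]), array([414, 235,  19,  18, 276])) (array([198.51758794, 198.89949749]), array([191, 191,  16,  16, 199]))
(array([0.58283372, 0.33232797, 0.07762423]), np.float64(0.0020185599535362912))
```

View pics/crop1.png

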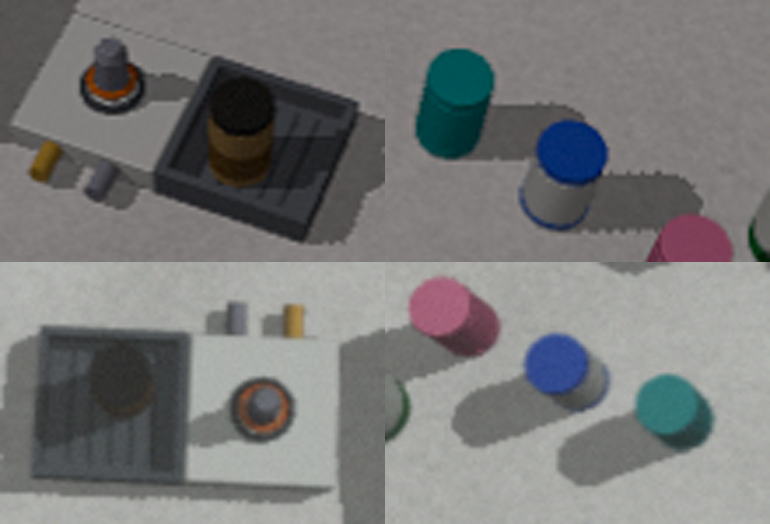

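The crop shows the spent brown cartridge (scene 324,190; top 300,222) in the tray, and the spigot with its raised orange collar (scene 286,178; top 340,230). Candidates for the new cartridge:
- **White with blue cap:** scene (423,243), top (198,199). This is the one I choose.
- **Turquoise:** scene (390,230), top (232,212).
- **Pink:** scene (456,277), top (170,186).
- **White salt shaker:** scene (385,170). Also not it.

```bash
python3 - <<'E'
from h import *
s,t=cam("scene"),cam("top")
f=lambda n,a,b: print(n,*[np.round(v,4) for v in tri(s,a,t,b)])
f("spent cap",(324.4,189.7),(299.6,222.3))
f("spigot tip",(286.4,172.4),(340.4,229.4))
f("seat ring",(287,185),(340.1,231.7))
f("new cap",(422.96,243.16),(198.5,198.9))
for n,p in dict(tl=(276.5,209.5),tr=(362,212),br=(361,254.5),bl=(274.5,253)).items(): print("filter",n,onplane(t,p,.03).round(4))
G=((45,100,20),(80,255,255)); _,st=blob(t,(380,180,470,265),*G); print(st)
hsv=cv2.cvtColor(np.ascontiguousarray(t["image"]),cv2.COLOR_RGB2HSV)[180:265,380:470]
m=cv2.inRange(hsv,*G); pts=cv2.findNonZero(m); r=cv2.minAreaRect(cv2.convexHull(pts)); bx=cv2.boxPoints(r)+[380,180]
for p in bx: print("caddy",p,onplane(t,p,.1).round(4))
# pure-colour blobs of obstacles
for n,p,z in [("turq",(231,211),.082),("pink",(167,184),.082),("soap",(125,202),.17),("mug",(248,145),.09),("moka",(318,131),.146),("jar",(387,148),.1),("salt",(251,281),.066),("pepper",(371,290),.066)]: print(n,onplane(t,p,z).round(3))
E
```

```text
spent cap [0.5186 0.0365 0.086 ] 0.0061
spigot tip [ 0.5009 -0.0824  0.0883] 0.0033
seat ring [ 0.502  -0.0833  0.0309] 0.0058
new cap [0.5828 0.3324 0.0776] 0.002
filter tl [0.5662 0.1075 0.03  ]
filter tr [ 0.5648 -0.1517  0.03  ]
filter br [ 0.4365 -0.149   0.03  ]
filter bl [0.4348 0.1075 0.03  ]
[ 396  197   60   54 1480]
caddy [394.86484909 197.18919754] [ 0.5971 -0.2389  0.1   ]
caddy [449.83782959 188.02702713] [ 0.6281 -0.3977  0.1   ]
caddy [459.10810852 243.64864731] [ 0.4676 -0.4169  0.1   ]
caddy [404.13512421 252.81082153] [ 0.438  -0.2625  0.1   ]
turq [0.549 0.234 0.082]
pink [0.624 0.425 0.082]
soap [0.55  0.499 0.17 ]
mug [0.748 0.195 0.09 ]
moka [ 0.775 -0.013  0.146]
jar [ 0.746 -0.218  0.1  ]
salt [0.351 0.167 0.066]
pepper [ 0.334 -0.174  0.066]
```

```bash
python3 -m creep '[[[85,0.2,0.33,0.2,0,0,0],[85,0.4,0.67,0.4,0,0,0],[85,0.6,1,0.5,0,0,0]]]'
for i in 1 ; do python3 -m creep '[[[85,0.2,0.33,0,0,0,0],[85,0.4,0.67,0,0,0,0],[85,0.6,1,0,0,0,0]]]' ; done
python3 -m creep '[[[85,0.2,0.33,0,0,0,0],[85,0.4,0.67,0,0,0,0],[85,0.6,1,0,0,0,0]]]'
python3 -m creep '[[[85,0.2,0.33,0,0,0,0],[85,0.4,0.67,0,0,0,0],[85,0.6,1,0,0,0,0]]]'
python3 -m creep '[[[85,0.2,0.33,0,0,0,0],[85,0.4,0.67,0,0,0,0],[85,0.6,1,0,0,0,0]]]'
python3 -m creep '[[[85,0.2,0.33,0,0,0,0],[85,0.4,0.67,0,0,0,0],[85,0.4,1,0,0,0,0],[85,0.4,1,0,0,0,0],[85,0.4,1,0,0,0,0]]]'
python3 - <<'E'
from h import *
s=manip.sense(); print(s["tool_pos"],s["qpos"]); c=cam("wrist"); print(c["T_tool_cam"]); cv2.imwrite("pics/w1.png",c["image"][:,:,::-1])
E
```

```text
clock: 0.55
tool_pos: [0.2043, -0.5102, 0.2508]
tcp_rot: [0.001, 0.993, 0.116, 0.0]
contact_force: [0.5, -0.7, 0.7]
gripper_width: 1.0
finger_force: 0.0
clock: 0.8
tool_pos: [0.2648, -0.4082, 0.2503]
tcp_rot: [0.0, 0.993, 0.117, 0.0]
contact_force: [1.0, 0.4, 0.9]
gripper_width: 0.995
finger_force: 0.0
clock: 1.05
tool_pos: [0.3247, -0.308, 0.25]
tcp_rot: [0.0, 0.993, 0.117, 0.0]
contact_force: [0.3, -0.8, -0.3]
gripper_width: 0.993
finger_force: 0.0
clock: 1.3
tool_pos: [0.3848, -0.208, 0.2501]
tcp_rot: [0.0, 0.993, 0.117, 0.0]
contact_force: [0.5, -0.3, -0.2]
gripper_width: 0.996
finger_force: 0.0
clock: 1.55
tool_pos: [0.4448, -0.108, 0.2501]
tcp_rot: [0.0, 0.993, 0.117, 0.0]
contact_force: [1.0, -1.7, -0.5]
gripper_width: 0.995
finger_force: 0.0
clock: 1.97
tool_pos: [0.4839, -0.0082, 0.2497]
tcp_rot: [0.0, 0.993, 0.119, -0.0]
contact_force: [-0.7, -0.9, -0.0]
gripper_width: 0.997
finger_force: 0.0
[ 0.48388805 -0.00822411  0.24974709] [-2.48160159e-01  2.74379014e-01  1.71338331e+00 -3.97856863e-04
  1.15433190e+00  1.08385989e+00]
[[ 4.48451285e-04 -9.63842646e-01 -2.66471673e-01  6.68244153e-02]
 [ 9.99999716e-01  5.93592886e-04 -4.64135564e-04 -1.35204134e-03]
 [ 6.05529339e-04 -2.66471389e-01  9.63842639e-01 -1.73719682e-01]
 [ 0.00000000e+00  0.00000000e+00  0.00000000e+00  1.00000000e+00]]
```

View pics/w1.png

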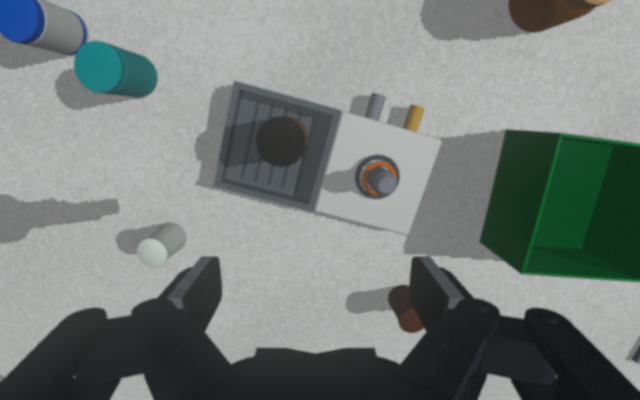

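The wrist view shows the spent cap at (281,141) in the tray, the spigot tip at (384,181) with its collar and seat ring around (378,176), and the caddy at right.

```bash
python3 - <<'E'
from h import *
s,t,w=cam("scene"),cam("top"),cam("wrist")
g=cv2.cvtColor(np.ascontiguousarray(w["image"]),cv2.COLOR_RGB2GRAY)
m=cv2.inRange(g[110:175,240:320],0,42); m=cv2.morphologyEx(m,cv2.MORPH_OPEN,np.ones((5,5)))
n,l,st,ce=cv2.connectedComponentsWithStats(m); i=1+st[1:,4].argmax(); print(st[i]+[240,110,0,0,0],ce[i]+[240,110])
p=ce[i]+[240,110]
f=lambda n,a,b,A=s,B=w: print(n,*[np.round(v,4) for v in tri(A,a,B,b)])
f("spent s-w",(324.4,189.7),p); f("spent t-w",(299.6,222.3),p,t)
print("spent plane",onplane(w,p,.09))
f("spigot s-w",(286.4,172.4),(384,181)); print("tip",onplane(w,(384,181),.086),"ring",onplane(w,(378,176.5),.036), onplane(w,(378.5,174.5),.046))
E
```

```text
Traceback (most recent call last):
ValueError: attempt to get argmax of an empty sequence
```

```bash
python3 - <<'E'
from h import *
s,t,w=cam("scene"),cam("top"),cam("wrist")
g=cv2.cvtColor(np.ascontiguousarray(w["image"]),cv2.COLOR_RGB2GRAY)
print(g[141,220:340:4],w["image"][141,280])
sub=np.ascontiguousarray(g[110:175,250:312]); th=int(g[141,280])+14
m=cv2.morphologyEx(cv2.inRange(sub,0,th),cv2.MORPH_OPEN,np.ones((5,5)))
n,l,st,ce=cv2.connectedComponentsWithStats(m); i=1+st[1:,4].argmax(); p=ce[i]+[250,110]; print(th,st[i],p)
f=lambda n,a,b,A=s,B=w: print(n,*[np.round(v,4) for v in tri(A,a,B,b)])
for p in [p,(281.5,141.5)]:
    f("spent s-w",(324.4,189.7),p); f("spent t-w",(299.6,222.3),p,t); print("spent plane",onplane(w,p,.09))
f("spigot s-w",(286.4,172.4),(384,181)); print("tip",onplane(w,(384,181),.086),"ring",onplane(w,(378,176.5),.036), onplane(w,(378.5,174.5),.046))
E
```

```text
[ 77  69  55  69  68  68  66  62  59  49  50  49  48  50  49  50  49  50
  50  52  53  69  69  70  71  70  91  94 163 179] [50 50 48]
64 [   2    7   53   49 2051] [276.88639688 141.28425158]
spent s-w [0.5179 0.0393 0.0861] 0.0003
spent t-w [0.5184 0.0357 0.0964] 0.0052
spent plane [0.51828029 0.03883993 0.09      ]
spent s-w [0.5175 0.0369 0.084 ] 0.0048
spent t-w [0.519  0.0338 0.0893] 0.0008
spent plane [0.51915021 0.034175   0.09      ]
spigot s-w [ 0.5045 -0.079   0.0937] 0.0002
tip [ 0.50342258 -0.08109339  0.086     ] ring [ 0.50036166 -0.08513138  0.036     ] [ 0.50407595 -0.08269763  0.046     ]
```

```bash
python3 -m creep '[[[85,0.34,0.22,0,0,0,0],[85,0.34,0.43,-0.3,0,0,0],[85,0.34,0.43,-0.65,0,0,0],[85,0.34,0.43,-1,0,0,0]]]'
python3 -m creep '[[[85,0,0,-0.3,0,0,0],[85,0,0,-0.6,0,0,0],[85,0,0,-0.9,0,0,0],[85,0,0,-1.08,0,0,0],[85,0,0,-1,0,0,0]]]' 
python3 -m creep '[[[85,0,0,-0.3,0,0,0],[85,0,0,-0.6,0,0,0],[85,0,0,-0.9,0,0,0],[85,0,0,-1,0,0,0],[85,0,0,-1,0,0,0]]]'
python3 - <<'E'
from h import *
w=cam("wrist"); cv2.imwrite("pics/w2.png",w["image"][:,:,::-1])
E
```

```text
clock: 2.65
tool_pos: [0.5195, 0.0332, 0.1496]
tcp_rot: [0.0, 0.993, 0.117, 0.002]
contact_force: [0.0, -0.3, -1.1]
gripper_width: 0.996
finger_force: 0.0
clock: 3.07
tool_pos: [0.5163, 0.0327, 0.0475]
tcp_rot: [-0.001, 0.993, 0.116, -0.003]
contact_force: [-0.1, 0.2, -0.3]
gripper_width: 0.995
finger_force: 0.0refused, shift out of range in row 4
```

View pics/w2.png

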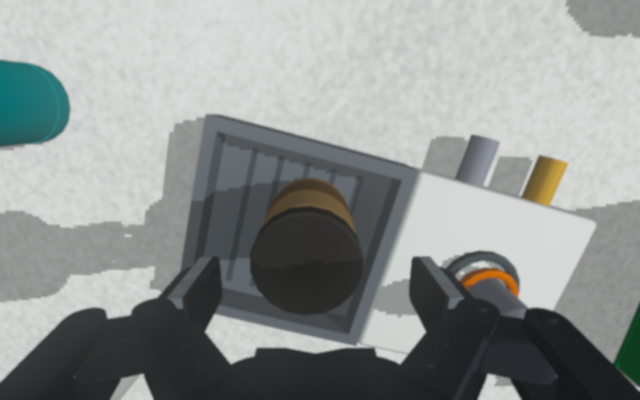

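The wrist view shows the cap (306,262) between the open fingers, with the right finger clear of the spigot.

```bash
python3 - <<'E'
from h import *
w=cam("wrist"); s=manip.sense(); p=onplane(w,(306,262),.09); print(p,s["tool_pos"])
E
```

```text
[0.52070409 0.0390061  0.09      ] [0.51890853 0.03260947 0.05042582]
```

```bash
python3 -m creep '[[[85,0.01,0.05,-0.08,0,0,0],[50,0.01,0.05,-0.08,0,0,0],[40,0.01,0.05,-0.08,0,0,0],[40,0.01,0.05,-0.08,0,0,0],[40,0.01,0.05,-0.08,0,0,0]]]' 40
python3 -m creep '[[[40,0,0,0,0,0,0],[40,0,0,0,0,0,0],[40,0,0,0,0,0,0],[40,0,0,0.1,0,0,0],[40,0,0,0.2,0,0,0]]]'
python3 - <<'E'
from bench import manip
s=manip.sense(); print(s["gripper_width"],s["finger_force"],s["tool_pos"],s["contact_force"])
E
```

```text
clock: 3.58
tool_pos: [0.5199, 0.0382, 0.0431]
tcp_rot: [0.0, 0.993, 0.117, 0.001]
contact_force: [-0.7, -0.1, 4.8]
gripper_width: 0.59
finger_force: 41.0
clock: 4.0
tool_pos: [0.5186, 0.0383, 0.0622]
tcp_rot: [-0.0, 0.993, 0.117, -0.001]
contact_force: [0.8, 0.1, -2.1]
gripper_width: 0.589
finger_force: 42.4
0.5892898151993029 42.36021537333727 [0.51856373 0.03825556 0.06222131] [ 0.78658921  0.07301405 -2.10606904]
```

```bash
python3 -m creep '[[[40,0,0,0.3,0,0,0],[40,0,0,0.65,0,0,0],[40,0,-0.1,1,0,0,0]]]'
python3 -m creep '[[[40,0,-0.3,0.2,0,0,0],[40,0,-0.6,0.4,0,0,0],[40,0,-0.9,0.4,0,0,0]]]'
python3 -m creep '[[[40,0.05,-0.33,0,0,0,0],[40,0.1,-0.67,0,0,0,0],[40,0.15,-1,0,0,0,0]]]'
python3 -m creep '[[[40,0,-0.33,0,0,0,0],[40,0,-0.67,0,0,0,0],[40,0,-1,0,0,0,0]]]'
python3 -m creep '[[[40,0,-0.33,0,0,0,0],[40,0,-0.67,0,0,0,0],[40,0,-0.67,0,0,0,0],[40,0,-0.67,0,0,0,0]]]'
python3 - <<'E'
from h import *
w=cam("wrist"); cv2.imwrite("pics/w3.png",w["image"][:,:,::-1]); s=manip.sense(); print(s["tool_pos"],s["qpos"])
E
```

```text
clock: 4.25
tool_pos: [0.5179, 0.0294, 0.1633]
tcp_rot: [-0.001, 0.993, 0.118, -0.001]
contact_force: [1.5, 0.1, -0.7]
gripper_width: 0.584
finger_force: 42.5
clock: 4.5
tool_pos: [0.5218, -0.0633, 0.2073]
tcp_rot: [0.002, 0.993, 0.118, 0.005]
contact_force: [1.3, -0.3, -1.3]
gripper_width: 0.592
finger_force: 42.6
clock: 4.75
tool_pos: [0.5339, -0.1632, 0.2031]
tcp_rot: [0.0, 0.993, 0.117, 0.0]
contact_force: [1.1, -0.2, -1.1]
gripper_width: 0.591
finger_force: 42.6
clock: 5.0
tool_pos: [0.5337, -0.2633, 0.2026]
tcp_rot: [0.0, 0.993, 0.117, 0.0]
contact_force: [0.3, 0.8, -2.0]
gripper_width: 0.59
finger_force: 42.6
clock: 5.33
tool_pos: [0.5336, -0.3307, 0.2022]
tcp_rot: [0.0, 0.993, 0.116, 0.0]
contact_force: [-0.1, -0.5, -1.8]
gripper_width: 0.588
finger_force: 42.5
[ 0.53348807 -0.32890727  0.20199367] [-7.30792426e-01  5.28779251e-01  1.42559810e+00  5.34862853e-04
  1.18836388e+00  6.06573034e-01]
```

View pics/w3.png

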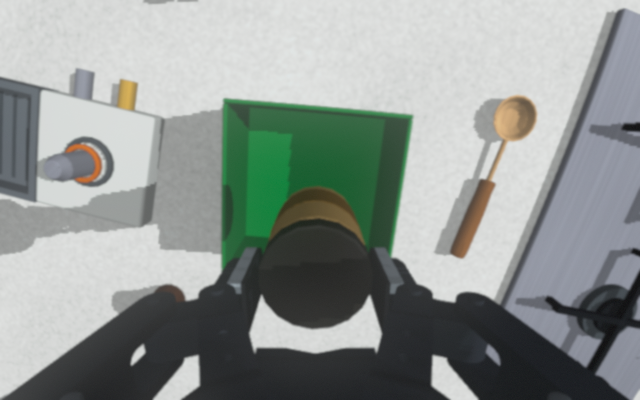

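The wrist view shows the cartridge (315,275) held over the caddy. The caddy's far rim corners are at (223,99) and (412,116).

```bash
python3 - <<'E'
from h import *
w=cam("wrist"); a=onplane(w,(223,99),.1);b=onplane(w,(412,116),.1); d=(b-a)/np.linalg.norm(b-a); n=np.array([d[1],-d[0],0]); print(a,b,np.linalg.norm(b-a)); n*=np.sign(-n[0]); print("centre",(a+b)/2+.08*n)
E
```

```text
[ 0.59649781 -0.23394289  0.1       ] [ 0.61965035 -0.39001592  0.1       ] 0.15778096230079378
centre [ 0.52894006 -0.32371848  0.1       ]
```

```bash
python3 -m creep '[[[40,-0.03,0.03,-0.3,0,0,0],[40,-0.03,0.03,-0.65,0,0,0],[40,-0.03,0.03,-1,0,0,0],[40,-0.03,0.03,-1,0,0,0]]]'
python3 -m creep '[[[40,0,0,-0.2,0,0,0],[40,0,0,-0.4,0,0,0],[40,0,0,-0.5,0,0,0],[40,0,0,-0.56,0,0,0],[40,0,0,-0.56,0,0,0]]]'
python3 -m creep '[[[64,0,0,0,0,0,0],[64,0,0,0,0,0,0],[64,0,0,0,0,0,0],[64,0,0,0.25,0,0,0],[64,0,0,0.6,0,0,0]]]'
python3 -m creep '[[[64,0,0,0.3,0,0,0],[64,0,0,0.65,0,0,0],[64,0,0,1,0,0,0],[64,0,0,1,0,0,0]]]'
python3 - <<'E'
from h import *
w=cam("wrist"); t=cam("top"); print(manip.sense()["tool_pos"])
cv2.imwrite("pics/w4.png",np.hstack([cv2.resize(w["image"],(400,250)),cv2.resize(t["image"],(400,250))])[:,:,::-1])
E
```

```text
clock: 5.77
tool_pos: [0.5267, -0.32, 0.0955]
tcp_rot: [-0.006, 0.993, 0.118, -0.005]
contact_force: [-1.4, 1.7, -3.0]
gripper_width: 0.584
finger_force: 42.6
clock: 6.18
tool_pos: [0.5312, -0.325, 0.0459]
tcp_rot: [-0.0, 0.993, 0.118, -0.0]
contact_force: [-0.7, 0.5, -1.8]
gripper_width: 0.589
finger_force: 42.8
clock: 6.6
tool_pos: [0.5293, -0.3243, 0.1042]
tcp_rot: [-0.003, 0.993, 0.117, -0.002]
contact_force: [0.2, -1.3, -0.4]
gripper_width: 0.753
finger_force: 0.0
clock: 6.93
tool_pos: [0.5354, -0.3294, 0.2153]
tcp_rot: [0.007, 0.993, 0.117, 0.006]
contact_force: [0.9, -1.5, 0.1]
gripper_width: 0.746
finger_force: 0.0
[ 0.53236123 -0.32684757  0.20910038]
```

View pics/w4.png

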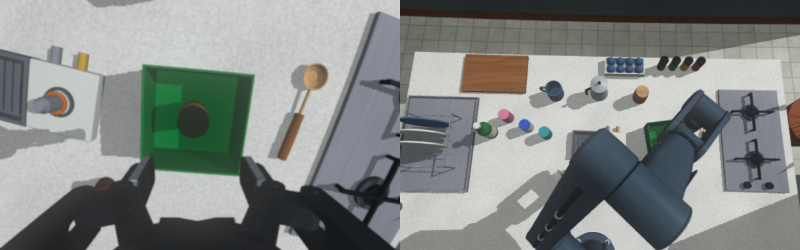

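The left image shows the spent cartridge standing upright in the caddy at (193,118). On the way to the new one I'll measure the spigot from two wrist positions.

```bash
python3 -m creep '[[[64,-0.1,0.33,0.1,0,0,0],[64,-0.2,0.67,0.3,0,0,0],[64,-0.35,1,0.5,0,0,0]]]'
python3 -m creep '[[[84,-0.1,0.33,0,0,0,0],[84,-0.2,0.67,0,0,0,0],[84,-0.35,0.9,0,0,0,0],[84,-0.35,0.9,0,0,0,0],[84,-0.35,0.9,0,0,0,0]]]' >/dev/null
python3 - <<'E'
from h import *
import pickle
w=cam("wrist"); pickle.dump(w,open("A.pkl","wb")); print(manip.sense()["tool_pos"])
E
python3 -m creep '[[[84,0,0.33,0,0,0,0],[84,0,0.67,0,0,0,0],[84,0,0.9,0,0,0,0],[84,0,0.9,0,0,0,0],[84,0,0.9,0,0,0,0]]]' >/dev/null
python3 - <<'E'
from h import *
import pickle
w=cam("wrist"); pickle.dump(w,open("B.pkl","wb")); print(manip.sense()["tool_pos"])
A=pickle.load(open("A.pkl","rb")); o=[]
for c in (A,w):
    q=c["R"]@np.array([.502,-.083,.06])+c["t"]; u=int(c["fx"]*q[0]/q[2]+c["cx"]);v=int(c["fy"]*q[1]/q[2]+c["cy"])
    print(u-40,v-40); o.append(cv2.resize(c["image"][v-40:v+40,u-40:u+40],None,fx=5,fy=5,interpolation=cv2.INTER_CUBIC))
cv2.imwrite("pics/ab.png",np.hstack(o)[:,:,::-1])
E
```

```text
clock: 7.28
tool_pos: [0.4948, -0.2242, 0.254]
tcp_rot: [-0.002, 0.993, 0.117, -0.002]
contact_force: [0.8, 0.3, 0.3]
gripper_width: 0.752
finger_force: 0.0
[ 0.46094432 -0.13560121  0.2553513 ]
[ 0.46209897 -0.04691792  0.25556002]
241 91
315 111
```

View pics/ab.png

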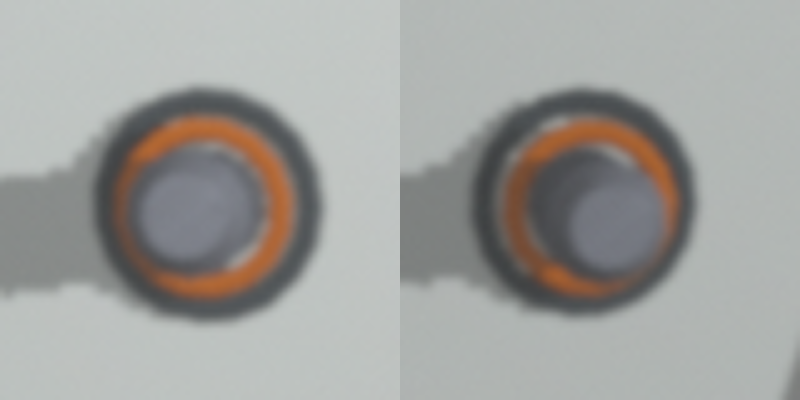

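The crop pair shows the dark seat ring, orange collar and light spigot tip. Their crop centres in the left and right images are:

| Feature | Left | Right |
|---|---|---|
| Seat ring | (208,205) | (583,202) |
| Orange collar | (205,207) | (592,208) |
| Spigot tip | (184,214) | (619,227) |

```bash
python3 - <<'E'
from h import *
import pickle
A,B=[pickle.load(open(f,"rb")) for f in("A.pkl","B.pkl")]
P=lambda X,Y,u,v:((X+.5)/5-.5+u,(Y+.5)/5-.5+v)
for n,a,b,z in [("ring",(208.5,205),(183.5,202),.036),("collar",(205.5,207.5),(192,208.5),.046),("tip",(184,214.5),(219,227),.086)]:
    pa,pb=P(*a,241,91),P(*b,315,111); print(n,*[np.round(x,4) for x in tri(A,pa,B,pb)],onplane(A,pa,z).round(4),onplane(B,pb,z).round(4))
# new cartridge in B
I=((100,150,50),(125,255,255)); b,st=blob(B,(0,0,250,150),*I); print(b,st,onplane(B,b,.082))
print(manip.sense()["qpos"])
E
```

```text
ring [ 0.5001 -0.0815  0.0316] 0.0003 [ 0.5005 -0.0819  0.036 ] [ 0.5002 -0.0809  0.036 ]
collar [ 0.5001 -0.0821  0.0449] 0.0005 [ 0.5004 -0.0822  0.046 ] [ 0.4999 -0.082   0.046 ]
tip [ 0.5007 -0.0823  0.0909] 0.0002 [ 0.5005 -0.0818  0.086 ] [ 0.5002 -0.0831  0.086 ]
[6.09359606 6.50738916] [  0   0  16  17 203] [0.56826676 0.31122826 0.082     ]
[-3.41961301e-01  2.38045053e-01  1.74843870e+00 -8.11674961e-04
  1.15462924e+00  9.94271690e-01]
```

```bash
python3 -m creep '[[[84,0.08,0.33,0,0,0,0.04],[84,0.16,0.67,0,0,0,0.08],[84,0.24,1,0,0,0,0.12]]]'
python3 -m creep '[[[84,0.08,0.33,0,0,0,0.04],[84,0.16,0.67,0,0,0,0.08],[84,0.24,1,0,0,0,0.12]]]' >/dev/null
python3 -m creep '[[[84,0.12,0.33,0,0,0,0.06],[84,0.24,0.67,0,0,0,0.12],[84,0.48,1,0,0,0,0.17],[84,0.48,1.0,0,0,0,0.22],[84,0.48,1.0,0,0,0,0.22]]]' 
python3 - <<'E'
from h import *
s,t,w=cam("scene"),cam("top"),cam("wrist"); st=manip.sense(); print(st["tool_pos"],st["qpos"],st["tcp_rot"])
cv2.imwrite("pics/n.png",w["image"][:,:,::-1])
I=((100,150,50),(125,255,255))
for c,n in((s,"s"),(w,"w")):
    b,q=blob(c,(405,228,440,270) if n=="s" else (100,0,540,300),*I); print(b,q,onplane(c,b,.082))
E
```

```text
clock: 8.47
tool_pos: [0.4867, 0.053, 0.2557]
tcp_rot: [0.0, 0.971, 0.24, 0.0]
contact_force: [0.4, -0.1, -0.6]
gripper_width: 0.98
finger_force: 0.0
clock: 9.13
tool_pos: [0.5595, 0.2542, 0.2546]
tcp_rot: [0.0, 0.825, 0.565, -0.0]
contact_force: [-0.1, 0.0, -0.4]
gripper_width: 0.985
finger_force: 0.0
[0.55742515 0.25240316 0.25526524] [ 2.43034302e-01  4.55024425e-01  1.40071236e+00 -5.02905117e-04
  1.28727579e+00  6.20200033e-01] [-1.95479833e-05  8.27089781e-01  5.62069330e-01 -7.49612462e-04]
[422.99277978 243.22021661] [414 235  19  18 277] [0.58540604 0.33321486 0.082     ]
[308.5267959  102.59007982] [ 286   79   46   48 1754] [0.58109134 0.33451858 0.082     ]
```

View pics/n.png

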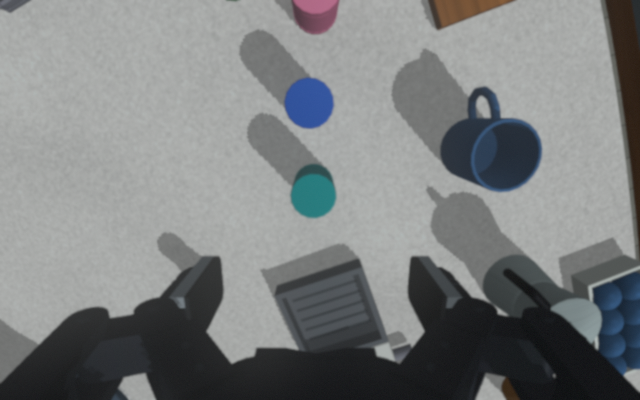

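The wrist view shows the blue cap at (308,102) with turquoise (313,195) below it and pink (316,10) above. The finger closing line is horizontal in the picture, so both neighbours stay clear.

```bash
python3 -m creep '[[[84,0.12,0.4,0,0,0,0],[84,0.245,0.8,0,0,0,0],[84,0.245,0.81,-0.3,0,0,0],[84,0.245,0.81,-0.6,0,0,0],[84,0.245,0.81,-0.9,0,0,0]]]' >/dev/null
python3 -m creep '[[[84,0,0,-0.2,0,0,0],[84,0,0,-0.4,0,0,0],[84,0,0,-0.5,0,0,0],[84,0,0,-0.5,0,0,0]]]'
python3 - <<'E'
from h import *
w=cam("wrist"); s=manip.sense(); b,q=blob(w,(200,100,440,340),(100,150,50),(125,255,255)); print(s["tool_pos"],b,q,onplane(w,b,.082))
E
```

```text
clock: 10.03
tool_pos: [0.5801, 0.3329, 0.1133]
tcp_rot: [-0.001, 0.827, 0.563, -0.003]
contact_force: [0.6, -0.2, 0.0]
gripper_width: 0.983
finger_force: 0.0
[0.58135514 0.33371005 0.11516784] [318.32612967 218.97617878] [ 282  184   73   71 4072] [0.58192347 0.33568185 0.082     ]
```

```bash
python3 -m creep '[[[84,0,0.015,-0.3,0,0,0],[84,0,0.015,-0.6,0,0,0],[84,0,0.015,-0.8,0,0,0],[84,0,0.015,-0.8,0,0,0],[84,0,0.015,-0.8,0,0,0]]]'
python3 -m creep '[[[40,0,0,0,0,0,0],[40,0,0,0,0,0,0],[40,0,0,0,0,0,0],[40,0,0,0,0,0,0],[40,0,0,0,0,0,0]]]' 80
python3 -m creep '[[[40,0,0,0,0,0,0],[40,0,0,0,0,0,0],[40,0,0,0,0,0,0],[40,0,0,0.1,0,0,0],[40,0,0,0.3,0,0,0]]]'
```

```text
clock: 10.5
tool_pos: [0.5823, 0.3364, 0.0366]
tcp_rot: [0.0, 0.826, 0.564, 0.0]
contact_force: [0.4, -0.6, 0.6]
gripper_width: 0.986
finger_force: 0.0
clock: 10.92
tool_pos: [0.584, 0.3374, 0.0391]
tcp_rot: [0.001, 0.826, 0.564, 0.003]
contact_force: [-0.1, -0.5, 6.6]
gripper_width: 0.568
finger_force: 81.3
clock: 11.33
tool_pos: [0.5798, 0.3359, 0.0649]
tcp_rot: [-0.001, 0.826, 0.564, -0.002]
contact_force: [-0.6, 0.5, -0.9]
gripper_width: 0.57
finger_force: 82.8
```

```bash
python3 -m creep '[[[40,0,0,0.3,0,0,0],[40,0,0,0.65,0,0,0],[40,0,-0.1,1,0,0,0]]]'
python3 -m creep '[[[40,-0.06,-0.3,0.2,0,0,0],[40,-0.12,-0.6,0.4,0,0,0],[40,-0.2,-0.9,0.4,0,0,0]]]' >/dev/null
python3 -m creep '[[[40,-0.06,-0.33,0,0,0,0],[40,-0.12,-0.67,0,0,0,0],[40,-0.2,-1,0,0,0,0]]]' >/dev/null
python3 -m creep '[[[40,-0.06,-0.33,0,0,0,0],[40,-0.12,-0.67,0,0,0,0],[40,-0.2,-1,0,0,0,0]]]' >/dev/null
python3 -m creep '[[[40,-0.06,-0.33,0,0,0,0],[40,-0.12,-0.67,0,0,0,0],[40,-0.2,-1,0,0,0,0],[40,-0.2,-1,0,0,0,0],[40,-0.2,-1,0,0,0,0]]]'
python3 - <<'E'
from h import *
w=cam("wrist"); s=manip.sense(); b,q=blob(w,(200,100,440,340),(100,150,50),(125,255,255)); print(s["tool_pos"],s["gripper_width"],b,q)
for z in (.0375,.0365,.039): print(onplane(w,b,s["tool_pos"][2]-z+.082))
cv2.imwrite("pics/h.png",w["image"][:,:,::-1])
E
```

```text
clock: 11.58
tool_pos: [0.5809, 0.3279, 0.1676]
tcp_rot: [-0.001, 0.825, 0.564, 0.0]
contact_force: [1.1, 0.8, -1.5]
gripper_width: 0.57
finger_force: 82.8
clock: 12.75
tool_pos: [0.5015, -0.065, 0.2068]
tcp_rot: [0.0, 0.827, 0.562, 0.0]
contact_force: [0.3, 1.1, -1.7]
gripper_width: 0.57
finger_force: 82.8
[ 0.50155064 -0.06370893  0.20659479] 0.5651508435202303 [315.68362425 279.07372531] [ 261  229  109  101 8708]
[ 0.50008556 -0.06555185  0.25109479]
[ 0.50027966 -0.06505393  0.25209479]
[ 0.4997944  -0.06629874  0.24959479]
```

View pics/h.png

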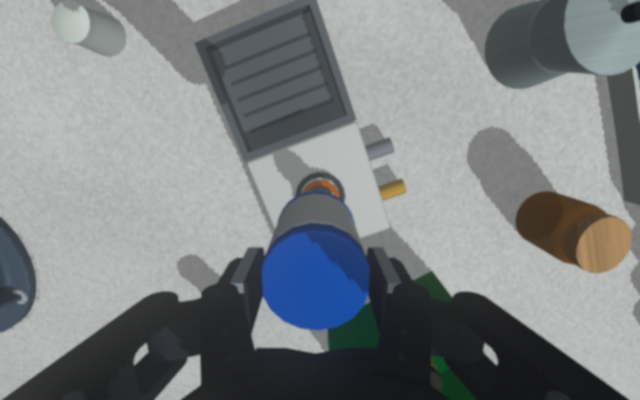

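The wrist view shows the new cartridge held straight, its cap centre at (316,279), with the collar partly hidden at (322,187) and the tray empty. Next I'll back off along the tool x axis and measure cap and collar in the same frames.

```bash
python3 -m creep '[[[40,-0.08,-0.2,0,0,0,0],[40,-0.16,-0.4,0,0,0,0],[40,-0.2,-0.5,0,0,0,0],[40,-0.2,-0.5,0,0,0,0],[40,-0.2,-0.5,0,0,0,0]]]'
cat > rel.py <<'E'
from h import *
L=[]
for i in range(10):
    w=cam("wrist"); s=manip.sense(); p=-0
    b,q=blob(w,(200,180,440,380),(100,150,50),(125,255,255)); bc=q[:2]+(q[2:4]-1)/2
    o,r=blob(w,(220,20,420,240),(5,140,70),(18,255,255)); oc=r[:2]+(r[2:4]-1)/2
    cap=onplane(w,bc,s["tool_pos"][2]-.0378+.082); sp=onplane(w,oc,.046)
    L.append(np.r_[cap[:2]-s["tool_pos"][:2],sp[:2],s["tool_pos"],(sp-cap)[:2]])
L=np.array(L); print("cap-tcp",L[:,:2].mean(0),"spigot",L[:,2:4].mean(0),"tcp",L[:,4:7].mean(0),"go",L[:,7:].mean(0)); print(L.std(0).round(4),q,r)
E
python3 rel.py
```

```text
clock: 13.22
tool_pos: [0.4819, -0.1125, 0.206]
tcp_rot: [-0.0, 0.826, 0.564, 0.0]
contact_force: [-0.2, -0.0, -1.4]
gripper_width: 0.565
finger_force: 82.8
cap-tcp [-0.00145559 -0.0001578 ] spigot [ 0.50015646 -0.08117369] tcp [ 0.48191357 -0.11254089  0.20585573] go [0.01969848 0.03152501]
[0.0001 0.0002 0.0002 0.0002 0.0001 0.0003 0.0001 0.0002 0.0005] [ 261  229  109  100 8793] [303 132  39  39 272]
```

```bash
python3 -m creep '[[[40,0.1,0.16,0,0,0,0],[40,0.2,0.32,0,0,0,0],[40,0.2,0.32,-0.3,0,0,0],[40,0.2,0.32,-0.6,0,0,0],[40,0.2,0.32,-0.7,0,0,0]]]'
python3 -m creep '[[[40,0,0,0,0,0,0],[40,0,0,-0.05,0,0,0],[40,0,0,-0.1,0,0,0],[40,0,0,-0.15,0,0,0],[40,0,0,-0.15,0,0,0]]]'
python3 -m creep '[[[40,0,0,-0.05,0,0,0],[40,0,0,-0.1,0,0,0],[40,0,0,-0.15,0,0,0],[40,0,0,-0.15,0,0,0]]]'
```

```text
clock: 14.13
tool_pos: [0.4995, -0.0801, 0.1329]
tcp_rot: [-0.003, 0.826, 0.564, -0.002]
contact_force: [-0.5, -0.5, -1.0]
gripper_width: 0.571
finger_force: 83.0
clock: 14.55
tool_pos: [0.5017, -0.0816, 0.1209]
tcp_rot: [0.0, 0.826, 0.564, 0.0]
contact_force: [0.7, -1.2, -1.3]
gripper_width: 0.57
finger_force: 83.0
clock: 14.88
tool_pos: [0.5011, -0.081, 0.1049]
tcp_rot: [-0.001, 0.826, 0.564, -0.0]
contact_force: [0.8, 1.6, -1.4]
gripper_width: 0.57
finger_force: 83.1
```

```bash
python3 -m creep '[[[40,0,0,-0.05,0,0,0],[40,0,0,-0.1,0,0,0],[40,0,0,-0.15,0,0,0],[40,0,0,-0.19,0,0,0],[40,0,0,-0.19,0,0,0]]]'
python3 -m creep '[[[40,0,0,-0.02,0,0,0],[40,0,0,-0.04,0,0,0],[40,0,0,-0.05,0,0,0],[40,0,0,-0.05,0,0,0]]]'
python3 -m creep '[[[40,0,0,-0.02,0,0,0],[40,0,0,-0.04,0,0,0],[40,0,0,-0.04,0,0,0],[40,0,0,-0.04,0,0,0]]]'
```

```text
clock: 15.3
tool_pos: [0.5011, -0.081, 0.0858]
tcp_rot: [-0.001, 0.826, 0.564, -0.0]
contact_force: [0.4, 2.2, -2.3]
gripper_width: 0.566
finger_force: 83.1
clock: 15.63
tool_pos: [0.5016, -0.0808, 0.0828]
tcp_rot: [-0.0, 0.826, 0.564, 0.0]
contact_force: [-1.1, 3.1, 8.1]
gripper_width: 0.573
finger_force: 84.2
clock: 15.97
tool_pos: [0.5016, -0.0808, 0.079]
tcp_rot: [-0.0, 0.826, 0.564, 0.0]
contact_force: [-0.9, 3.4, 7.8]
gripper_width: 0.569
finger_force: 84.3
```

```bash
python3 -m creep '[[[40,0,0,-0.02,0,0,0],[40,0,0,-0.04,0,0,0],[40,0,0,-0.04,0,0,0],[40,0,0,-0.04,0,0,0]]]'
python3 -m creep '[[[40,0,0,-0.01,0,0,0],[40,0,0,-0.02,0,0,0],[40,0,0,-0.02,0,0,0],[40,0,0,-0.02,0,0,0]]]'
```

```text
clock: 16.3
tool_pos: [0.5016, -0.0807, 0.0751]
tcp_rot: [-0.0, 0.826, 0.564, 0.0]
contact_force: [-1.8, 3.3, 10.0]
gripper_width: 0.564
finger_force: 84.5
clock: 16.63
tool_pos: [0.5019, -0.0803, 0.0748]
tcp_rot: [-0.0, 0.826, 0.564, 0.001]
contact_force: [-2.4, 6.4, 23.0]
gripper_width: 0.571
finger_force: 85.8
```

```bash
python3 -m creep '[[[40,0,0,-0.01,0,0,0],[40,0,0,-0.02,0,0,0],[40,0,0,-0.02,0,0,0],[40,0,0,-0.02,0,0,0]]]'
python3 -m creep '[[[40,0,0,-0.01,0,0,0],[40,0,0,-0.02,0,0,0],[40,0,0,-0.02,0,0,0],[40,0,0,-0.02,0,0,0]]]'
python3 - <<'E'
from h import *
w,s=cam("wrist"),cam("scene"); print(manip.sense()["tool_pos"])
I=((100,150,50),(125,255,255))
b,q=blob(w,(200,180,440,380),*I); bc=q[:2]+(q[2:4]-1)/2; a,r=blob(s,(260,130,320,200),*I); print(q,r,tri(w,bc,s,r[:2]+(r[2:4]-1)/2))
E
```

```text
clock: 16.97
tool_pos: [0.5021, -0.0802, 0.0747]
tcp_rot: [0.0, 0.826, 0.564, 0.001]
contact_force: [-5.2, 8.0, 37.9]
gripper_width: 0.57
finger_force: 87.2
clock: 17.3
tool_pos: [0.5021, -0.0802, 0.0746]
tcp_rot: [0.001, 0.826, 0.564, 0.001]
contact_force: [-8.7, 8.6, 53.5]
gripper_width: 0.57
finger_force: 88.8
[ 0.5021033  -0.08019515  0.07457811]
[ 261  228  109  102 8677] [282 159  13  16 150] (array([ 0.50174746, -0.07648391,  0.12075251]), np.float64(0.005568072409962931))
```

```bash
python3 -m creep '[[[40,0,0,0.02,0,0,0],[40,0,0,0.04,0,0,0],[40,0,0,0.04,0,0,0]]]'
python3 -m creep '[[[84,0,0,0,0,0,0],[84,0,0,0,0,0,0],[84,0,0,0,0,0,0],[84,0,0,0,0,0,0],[84,0,0,0,0,0,0]]]'
python3 -m creep '[[[84,0,0,0,0,0,0],[84,0,0,0.2,0,0,0],[84,0,0,0.5,0,0,0],[84,0,0,0.8,0,0,0],[84,0,0,1,0,0,0]]]'
python3 -m creep '[[[84,0,0,0.3,0,0,0],[84,-0.2,-0.2,0.6,0,0,0],[84,-0.4,-0.5,0.6,0,0,0],[84,-0.4,-0.5,0.6,0,0,0],[84,-0.4,-0.5,0.6,0,0,0]]]'
python3 - <<'E'
from h import *
w,s=cam("wrist"),cam("scene"); print(manip.sense()["tool_pos"])
I=((100,150,50),(125,255,255))
b,q=blob(w,(150,20,490,300),*I); a,r=blob(s,(260,130,320,200),*I); print(b,q,a,r,tri(w,b,s,a),onplane(w,b,.118))
print("orange",[int((cv2.inRange(cv2.cvtColor(np.ascontiguousarray(c["image"][y0:y1,x0:x1]),cv2.COLOR_RGB2HSV),(5,140,70),(18,255,255))>0).sum()) for c,x0,y0,x1,y1 in((s,270,160,305,200),)])
# depth of cap and tilt: plane fit
m=cv2.inRange(cv2.cvtColor(np.ascontiguousarray(w["image"]),cv2.COLOR_RGB2HSV),*I); m[:q[1]]=0; m[q[1]+q[3]:]=0; m[:,:q[0]]=0; m[:,q[0]+q[2]:]=0; m=cv2.erode(m,np.ones((9,9)))
P=[]
for v,u in np.argwhere(m)[::7]:
    o,d=ray(w,(u,v)); P.append(o+d*w["range_z"][v,u]/(w["R"]@d)[2])
P=np.array(P); c,*_=np.linalg.lstsq(np.c_[P[:,:2]-P[:,:2].mean(0),np.ones(len(P))],P[:,2],rcond=None); print("cap plane slopes,height",c)
E
```

```text
clock: 17.65
tool_pos: [0.5019, -0.0803, 0.0748]
tcp_rot: [0.0, 0.826, 0.564, 0.001]
contact_force: [-2.3, 6.7, 22.1]
gripper_width: 0.57
finger_force: 85.5
clock: 18.07
tool_pos: [0.5017, -0.0816, 0.0715]
tcp_rot: [-0.0, 0.826, 0.564, -0.0]
contact_force: [0.1, -0.4, 0.2]
gripper_width: 0.984
finger_force: 0.0
clock: 18.48
tool_pos: [0.5025, -0.0817, 0.1738]
tcp_rot: [0.001, 0.826, 0.564, 0.001]
contact_force: [1.4, -0.5, 0.5]
gripper_width: 0.983
finger_force: 0.0
clock: 18.9
tool_pos: [0.4611, -0.1324, 0.2321]
tcp_rot: [0.0, 0.827, 0.563, 0.0]
contact_force: [-0.4, 1.1, -0.1]
gripper_width: 0.98
finger_force: 0.0
[ 0.4614698  -0.13092907  0.23128381]
[336.56544715 127.25569106] [ 309   99   56   57 2460] [285.03153153 166.63063063] [277 159  17  16 222] (array([ 0.50049248, -0.08289813,  0.11283435]), np.float64(0.002082643000113879)) [ 0.49985458 -0.08168637  0.118     ]
orange [0]
cap plane slopes,height [-0.00675666 -0.00661452  0.11825829]
```

```bash
python3 -c "
from bench import manip
print(manip.job_done())"
```

```text
the job is handed in; nothing more can be done
None
```

The spent cartridge is upright in the green caddy; the new one is pressed fully home on the spigot with the collar down (cap level at 118 mm) and released, and the job is handed in at about 19 s of the 58 s allowed.

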